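# Full blast on the bangle

### The job

Blow the polishing grit off the silver bangle blank held in the vise: on the orange blow gun aimed at it, squeeze the black trigger paddle past its first-stage pressure point, fully into the second stage. Keep it there for about two seconds, then let go so that the trigger springs all the way back out. Leave the green gun's trigger alone.

Things in the scene. Friction and masses are not known exactly. Their poses are not given: they have to be found in the camera images.
- orange_gun: Orange blow gun lying level in a bench stand (base 190x80x12 mm). Origin on the table under the middle of its body; x to the nozzle, y away from the paddle's side, z up. Body: bar 160 (x) x 24 (y) x 34 mm, axis 90 mm up. Two saddles with rubber cheeks at x = +-62 mm (tops 100 mm up) leave 54 mm free either side of x = 0. In the rubber it yields up to 7 mm along y, 1.3 N per mm.
- orange_trigger (a point): Centre of the outer face of the orange gun's black trigger paddle (56 long, 7 thick, 34 mm tall), at x 0, y -34, z 90 mm of the gun at rest; same axes: +y pushes it in. Gun and paddle are 46 mm wide at rest, 35 squeezed: a finger on the paddle, one on the body's back face (46 mm along y). First stage: 6 mm of soft spring, 1.6 to 4 N, until it meets the brass sleeve.
- orange_second (a joint): Second-stage travel of the orange gun's trigger, in m: 0 at rest and all through the first stage, until the push exceeds 9 N; then the paddle pushes the brass sleeve in, up to 0.005 (fully squeezed, 12 N). Springs back when released.
- green_first (a joint): First-stage travel of the green gun's trigger, in m: 0 at rest, 0.006 at its pressure point. The green gun is the same but for its colour, aims at a brass dapping block and stands beside the orange one; which is left or right varies.
Things that resemble listed ones, but are neither listed nor needed, are in the scene too. What is shaped like the part that bears orange_gun but turquoise is not meant.

How it is judged:
On the way:
1. the orange gun's trigger is squeezed through the first stage and well into the second, and kept there (value of joint orange_second above 0.0035 m), for 1.2 s.
At the end, for the whole second after the job is handed in: The orange gun's trigger has been squeezed through its first stage and at least 3.5 mm into the 5 mm second stage, kept there for at least 1.2 s, and is now released and back out (paddle within 1.5 mm of rest, second stage within 1 mm); the green gun's trigger is at rest too (within 1.5 mm) (y of orange_trigger in the frame of orange_gun below -0.0325 m and value of joint orange_second below 0.001 m and value of joint green_first below 0.0015 m); the robot touches nothing.
It fails at once if the green gun's trigger is pushed in more than 3 mm (value of joint green_first above 0.003 m).
It also fails if it takes over 29 s, if anything falls off the work surface, if the arm or the gripper's body presses on something with over 40 N, if the wrist force passes 120 N, or if a joint passes its speed limit or range.

### The arm

A 7-joint arm with a two-finger parallel gripper is mounted at the origin on the work surface. World frame = base frame: x ahead of the robot, y to its left, z up, the work surface at z = 0. Lengths are in m, angles in rad, forces in N, time in s.
With the tool pointing down it reaches from about 0.425 to 0.95 m from the base axis. Payload 4.7 kg.
Tool frame: the origin (TCP) lies on the mounting face of the last link; the fingertips stand 182 mm ahead of it and the grasp point (between the pads) lies 164 mm ahead of it; z points along the fingers, y is the direction in which the jaws open and shut (so a half turn about z gives the same grasp; the last joint's range is limited). The gripper opens to 87 mm and grips with 3 to 60 N. Pads are 19 mm wide; open, the fingers measure 117 mm over their backs; the gripper's body (75 mm by 190 mm) begins 51 mm behind the grasp point.
Start: joints at [-1.146, 0.469, -0.049, 1.532, 0.024, 1.141, -0.082], TCP at [0.296, 0.607, 0.405] pointing down, gripper open.
Joint ranges: [-2.59, 2.59], [-0.33, 1.99], [-1.39, 1.29], [0.1, 2.45], [-1.04, 4.18], [0.21, 1.99], [-2.66, 2.66]. Speed limits (rad/s): [2.57, 2.57, 3.14, 3.14, 3.14, 3.14, 3.14].

### API

Orientations are given as a unit quaternion [x, y, z, w].
In Python, from station import bot gives the robot as it stands. The module is installed in compiled form; this text tells all that it offers.
- The arm moves only by the tool carry_out, never from a script. Its argument "plan" is a list of rows, each a list of 7 numbers: the turn, a rotation vector about the world's x, y, z in degrees, then the shift along the world's x, y, z in m, then the opening in per cent of the stroke, from 0 (shut) to 100 (fully open). A call has 1 to 12 rows; each row shifts and turns the commanded pose from where the row before left it; what a row does not reach is not made up. A row lasts 1/12 s, in which the tool goes at most 41.7 mm and 7.16 degrees, less where a joint would pass 70% of its speed; a pose out of reach is approached as far as the arm can. A call is refused whole if a number of a shift passes 0.0417 or a number of a turn 7.16, either way. A call with a gripper value outside its range is refused whole. The fingers move at their own pace and stop on an object; "force" is the grip in N (left out, the last holds). Time passes only in rows, so rows that do not move let the fingers close. It gives the time, the measured TCP pose, the force and the opening at its end, in the units of the state.
- bot.get_obs(): the state, without advancing time (a new reading comes with each control period).
- bot.get_image(name): name is "scene" or "top"; returns the picture (384x512x3 uint8, red, green, blue); there is no depth.
- bot.camera_model(name): a dict with "fx", "fy", "cx", "cy" (pixels), "R" (3x3) and "t" (3): a world point X has camera coordinates R X + t. Camera axes: x right, y down, z forward; pixel columns grow to the right and rows downward; lengths in m; the calibration is good to about 2 mm. A picture is of the moment at which its call begins. camera_model takes no time and is no camera call.
- bot.sign_off(): hands the job in, once; it reports no verdict.
The state is a dict: "t": time; "joint_positions": joint angles; "dq": joint speeds; "joint_efforts": joint torques, N m; "tool_pos": TCP position; "tool_rot": TCP orientation; "ft_force": force on the tool from outside, world axes, zero at the start; "wrist_torque": the same for the moment, N m; "gripper_width": finger opening in m.
Only numpy, scipy, OpenCV 4.12 (cv2) and the standard library are available. Lean on these libraries where they do the work, as an engineer would, in place of code of your own. Each camera call takes 0.05 s, during which the arm holds its last target.

## Working session

There is one attempt and no reset: what is moved stays moved. The work goes in short steps, Python scripts to look and compute and a tool call to move; the robot and the scene stay as the last step left them, time stands still between calls to the robot, and variables do not carry over. Pictures are saved under pics/ and viewed, and the job is handed in when it is done.

Besides the shell and the picture viewer there is one more tool, called after "Emit:" as a command line: name --pt "numbers of a row" for each row, then --argument value for the rest. carry_out: Moves the arm, as the interface text tells. Its arguments: {"type":"object","properties":{"plan":{"type":"array"},"force":{"type":"number"}},"required":["plan"]}

```bash
mkdir -p pics; python3 - <<'E'
from station import bot
import cv2,numpy as np
o=bot.get_obs();print({k:np.round(v,3) for k,v in o.items()})
for n in("scene","top"):
    im=bot.get_image(n);cv2.imwrite(f"pics/{n}0.png",im[:,:,::-1]);np.save(n+"0.npy",im)
    m=bot.camera_model(n);print(n,m)
E
```

```text
{'t': np.float64(0.0), 'joint_positions': array([-1.146,  0.469, -0.049,  1.534,  0.024,  1.141, -0.082]), 'dq': array([-0.001,  0.001,  0.001, -0.001,  0.001, -0.001, -0.   ]), 'joint_efforts': array([-0.0000e+00, -5.0798e+01, -8.1000e-02, -2.3614e+01, -6.1000e-02,
        3.8000e-02,  0.0000e+00]), 'tool_pos': array([0.296, 0.606, 0.404]), 'tool_rot': array([ 0.225,  0.974, -0.001, -0.   ]), 'ft_force': array([-0.405,  0.243,  0.585]), 'wrist_torque': array([-0.015, -0.017,  0.048]), 'gripper_width': np.float64(0.087)}
scene {'fx': 386.7286937605408, 'fy': 386.7286937605408, 'cx': 261.24811127667044, 'cy': 190.04302777964523, 'R': array([[-0.21551437,  0.9763884 , -0.01480721],
       [ 0.83206282,  0.1756791 , -0.52612576],
       [-0.51110177, -0.12570819, -0.85027785]]), 't': array([ 0.15029436, -0.2859223 ,  1.17222431])}
top {'fx': 492.3986319664295, 'fy': 492.3986319664295, 'cx': 261.1466977534016, 'cy': 186.97124087086073, 'R': array([[ 1.66432947e-02, -9.99861268e-01,  6.66769876e-04],
       [-9.88835282e-01, -1.65585160e-02, -1.48089838e-01],
       [ 1.48080334e-01,  1.80537724e-03, -9.88973688e-01]]), 't': array([-0.06702353,  0.41807542,  1.01000777])}
```

View pics/scene0.png

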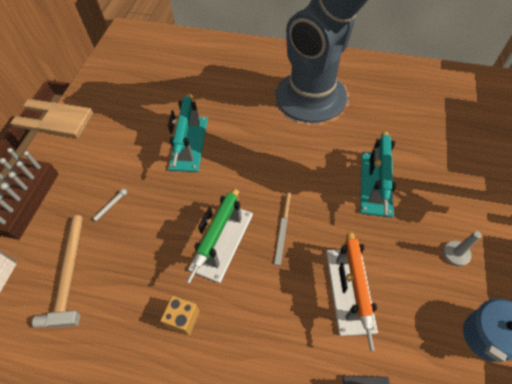

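View pics/top0.png

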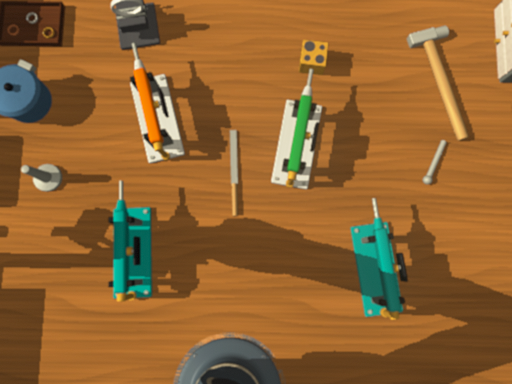

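```bash
cat > h.py <<'E'
import cv2,numpy as np
from station import bot
def cast(n,uv,z):
    m=bot.camera_model(n);d=m["R"].T@np.array([(uv[0]-m["cx"])/m["fx"],(uv[1]-m["cy"])/m["fy"],1]);c=-m["R"].T@m["t"]
    return c+d*(z-c[2])/d[2]
def proj(n,X):
    m=bot.camera_model(n);p=m["R"]@np.array(X)+m["t"];return np.array([m["fx"]*p[0]/p[2]+m["cx"],m["fy"]*p[1]/p[2]+m["cy"]])
E
python3 - <<'E'
from h import *
for n in("scene","top"):
    im=np.load(n+"0.npy");hsv=cv2.cvtColor(im,cv2.COLOR_RGB2HSV)
    mk=cv2.inRange(hsv,(5,215,170),(14,255,255))
    k,l,s,c=cv2.connectedComponentsWithStats(mk)
    i=1+np.argmax(s[1:,4]);print(n,s[i],c[i])
    r=cv2.minAreaRect(cv2.findContours((l==i).astype(np.uint8),0,2)[0][0]);b=cv2.boxPoints(r)
    print(r);print([np.round(cast(n,p,.1),4) for p in b], np.round(cast(n,r[0],.1),4))
    x,y=map(int,c[i]);cr=im[max(0,y-75):y+75,max(0,x-75):x+75];mm=(l==i)[max(0,y-75):y+75,max(0,x-75):x+75]
    a=cv2.resize(cr,(600,600),interpolation=cv2.INTER_CUBIC);cv2.imwrite(f"pics/{n}_crop.png",a[:,:,::-1])
    print("crop origin",max(0,x-75),max(0,y-75),cr.shape)
    # base plate: white
    w=cv2.inRange(hsv,(0,0,150),(40,70,255));k,l2,s2,c2=cv2.connectedComponentsWithStats(w)
    for j in range(1,k):
        if s2[j,4]>150: print("white",s2[j],c2[j])
E
```

```text
Traceback (most recent call last):
ValueError: attempt to get argmax of an empty sequence
```

```bash
ls pics
```

```text
scene0.png
top0.png
```

```bash
cat > m.py <<'E'
from h import *
for n,P in(("scene",(360,272)),("top",(148,105))):
    im=np.load(n+"0.npy");hsv=cv2.cvtColor(im,cv2.COLOR_RGB2HSV)
    print(n,hsv[P[1],P[0]-3:P[0]+4].tolist())
    mk=cv2.inRange(hsv,(5,190,190),(14,255,255))
    k,l,s,c=cv2.connectedComponentsWithStats(mk)
    i=1+np.argmax(s[1:,4]);print(n,s[i],c[i])
    r=cv2.minAreaRect(cv2.findContours((l==i).astype(np.uint8),0,2)[0][0]);b=cv2.boxPoints(r)
    print(r);print([np.round(cast(n,p,.1),4) for p in b], np.round(cast(n,r[0],.1),4))
    x,y=P;cr=im[max(0,y-75):y+75,max(0,x-75):x+75]
    a=cv2.resize(cr,(600,600),interpolation=cv2.INTER_CUBIC);cv2.imwrite(f"pics/{n}_crop.png",a[:,:,::-1])
    print("crop origin",max(0,x-75),max(0,y-75),cr.shape)
    w=cv2.inRange(hsv,(0,0,150),(40,70,255));k,l2,s2,c2=cv2.connectedComponentsWithStats(w)
    for j in range(1,k):
        if s2[j,4]>150: print("white",s2[j],c2[j])
E
python3 m.py
```

```text
scene [[11, 206, 230], [12, 201, 235], [12, 201, 239], [12, 201, 239], [12, 196, 243], [12, 195, 244], [12, 170, 246]]
scene [349 239  23  76 615] [359.72357724 276.11707317]
((360.19232177734375, 275.9615478515625), (76.48529052734375, 9.41357421875), 78.69007110595703)
[array([0.5009, 0.1451, 0.1   ]), array([0.4926, 0.1636, 0.1   ]), array([0.6426, 0.205 , 0.1   ]), array([0.6498, 0.1883, 0.1   ])] [0.5754 0.1766 0.1   ]
crop origin 285 197 (150, 150, 3)
white [ 94 189  33  32 193] [110.12435233 204.30051813]
white [ 188  209   65   74 1526] [222.7129751 249.1395806]
white [275 218  12  46 247] [280.88663968 241.17004049]
white [448 250  23  15 175] [461.66857143 258.16571429]
white [  0 253  16  38 316] [  4.91139241 268.75632911]
white [329 263  27  48 638] [341.08934169 290.32445141]
white [ 33 311  47  16 495] [ 57.45454545 318.57171717]
white [364 314  14  37 224] [370.78571429 326.78571429]
white [338 319  29  17 375] [351.24266667 327.43733333]
top [[16, 255, 250], [16, 255, 249], [15, 255, 248], [15, 255, 247], [15, 255, 245], [14, 255, 238], [14, 255, 204]]
top [141  68  
[... 194 characters left out ...]
82 , 0.1   ]), array([0.501 , 0.1452, 0.1   ]), array([0.4967, 0.1646, 0.1   ])] [0.5738 0.1732 0.1   ]
crop origin 73 30 (150, 150, 3)
white [ 495    0   17   78 1023] [503.88269795  36.55913978]
white [407  26  41  20 375] [426.00266667  34.49866667]
white [130  82  17  53 285] [138.54385965 109.22105263]
white [156  95  24  46 534] [168.08052434 119.4906367 ]
white [271 100  26  85 994] [283.96277666 143.94366197]
white [230 131   8  52 306] [233.54575163 156.7875817 ]
white [143 139  19  24 212] [151.30660377 152.69339623]
white [301 138  13  30 243] [307.11522634 152.80658436]
white [423 140  22  44 203] [433.71921182 162.39901478]
white [ 33 177  25  14 184] [ 43.95108696 184.49456522]
```

View pics/scene_crop.png

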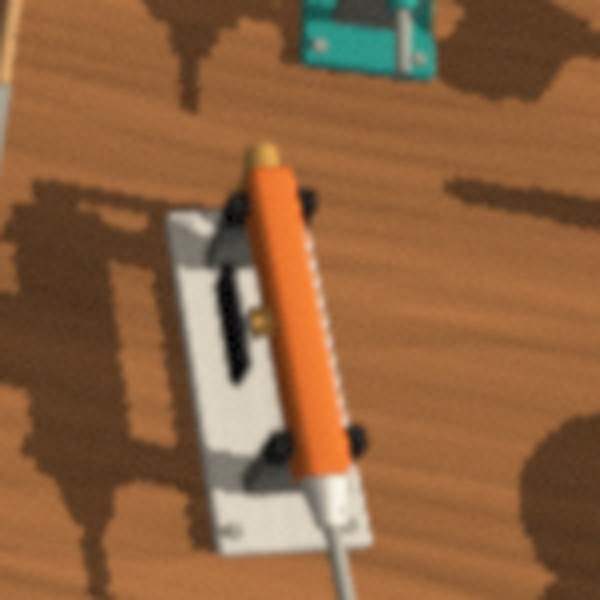

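View pics/top_crop.png

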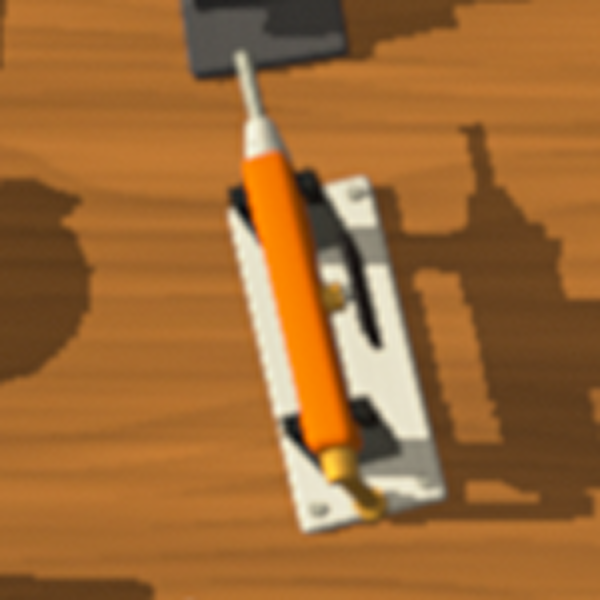

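```bash
cat > m2.py <<'E'
from h import *
def show(n,o,cs,z,lab):
    P=[cast(n,(o[0]+c[0]/4,o[1]+c[1]/4),z)[:2] for c in cs];P=np.array(P)
    tail=(P[0]+P[1])/2;nose=(P[2]+P[3])/2;d=nose-tail
    print(lab,"centre",P.mean(0).round(4),"len",np.linalg.norm(d).round(4),"wid",np.linalg.norm(P[0]-P[1]).round(4),np.linalg.norm(P[2]-P[3]).round(4),"yaw",np.degrees(np.arctan2(d[1],d[0])).round(2))
for n in("scene","top"):
    m=bot.camera_model(n);print(n,(-m["R"].T@m["t"]).round(3))
show("top",(73,30),[(310,450),(358,443),(245,158),(287,152)],.107,"top body")
show("top",(73,30),[(303,531),(445,495),(228,207),(368,177)],.012,"top base")
show("scene",(285,197),[(250,170),(295,168),(298,475),(348,470)],.107,"scene body")
n="top";im=np.load("top0.npy");hsv=cv2.cvtColor(im,cv2.COLOR_RGB2HSV)
mk=cv2.inRange(hsv,(9,235,190),(17,255,255));mk[:60]=0;mk[150:]=0;mk[:,:120]=0;mk[:,175:]=0
mk=cv2.morphologyEx(mk,cv2.MORPH_OPEN,np.ones((3,3)))
k,l,s,c=cv2.connectedComponentsWithStats(mk);i=1+np.argmax(s[1:,4])
r=cv2.minAreaRect(cv2.findContours((l==i).astype(np.uint8),0,2)[0][0]);b=cv2.boxPoints(r);print(s[i],r[0],[cast(n,p,.107).round(4)[:2].tolist() for p in b],cast(n,r[0],.107),cast(n,c[i],.107))
# paddle in both views: middle of top edge
print("paddle",cast("top",(73+364/4,30+287/4),.107),cast("scene",(285+231/4,197+322/4),.107))
E
python3 m2.py
```

```text
scene [0.869 0.051 0.849]
top [ 0.265 -0.062  1.061]
top body centre [0.5709 0.17  ] len 0.1568 wid 0.024 0.0214 yaw 15.47
top base centre [0.5724 0.1719] len 0.1884 wid 0.0791 0.0793 yaw 15.56
scene body centre [0.577  0.1732] len 0.1549 wid 0.0235 0.0237 yaw 14.03
[134  69  25  73 677] (146.13949584960938, 105.08583068847656) [[0.642, 0.2044], [0.6473, 0.1847], [0.4999, 0.1433], [0.4948, 0.1627]] [0.57018078 0.17354205 0.107     ] [0.57120121 0.17308504 0.107     ]
paddle [0.57773586 0.13799989 0.107     ] [0.58852527 0.14219309 0.107     ]
```

The orange gun's body is at about (0.573, 0.1725) with yaw about 15.2°. Body and base lengths and widths come out within a few mm of the stated sizes in both views. The paddle is on the −y side. I'll move over it now.

Emit:
carry_out --pt "0 0 3.4 0.02 -0.031 0 100" --pt "0 0 3.4 0.02 -0.031 0 100" --pt "0 0 3.4 0.02 -0.031 0 100" --pt "0 0 3.4 0.02 -0.031 0 100" --pt "0 0 3.4 0.02 -0.031 0 100" --pt "0 0 3.4 0.02 -0.031 0 100" --pt "0 0 3.4 0.02 -0.031 0 100" --pt "0 0 3.4 0.02 -0.031 0 100" --pt "0 0 3.4 0.02 -0.031 0 100" --pt "0 0 3.4 0.02 -0.031 0 100" --pt "0 0 3.4 0.02 -0.031 0 100" --pt "0 0 3.4 0.02 -0.031 0 100" --force 25

```text
t: 1.1
tool_pos: [0.5364, 0.2329, 0.4045]
tool_rot: [-0.13, 0.991, -0.0, -0.0]
ft_force: [1.0, -0.7, -0.0]
gripper_width: 0.0869
```

Emit:
carry_out --pt "0 0 0.3 0.019 -0.033 0 100" --pt "0 0 0 0.019 -0.033 -0.01 100" --pt "0 0 0 0 0 -0.02 100" --pt "0 0 0 0 0 -0.02 100" --pt "0 0 0 0 0 0 100" --pt "0 0 0 0 0 0 100"

```text
t: 1.6
tool_pos: [0.5735, 0.1688, 0.3537]
tool_rot: [-0.132, 0.991, -0.0, -0.002]
ft_force: [1.2, -0.0, -0.0]
gripper_width: 0.0865
```

```bash
python3 - <<'E'
from h import *
from scipy.spatial.transform import Rotation as R
o=bot.get_obs();p=o["tool_pos"];r=R.from_quat(o["tool_rot"]);y=r.apply([0,1,0]);print(o["t"],p,y,np.degrees(np.arctan2(y[1],y[0])),o["ft_force"],o["joint_positions"].round(2))
for n in("scene","top"):
    im=bot.get_image(n);P=proj(n,p+r.apply([0,0,.164]));print(n,P)
    x,y_=map(int,P);x0,y0=max(0,x-75),max(0,y_-75);print(x0,y0)
    a=cv2.resize(im[y0:y0+150,x0:x0+150],(600,600),interpolation=cv2.INTER_CUBIC);cv2.imwrite(f"pics/{n}1.png",a[:,:,::-1])
E
```

```text
1.6 [0.57346488 0.16878578 0.35370354] [-2.60852545e-01  9.65378656e-01  2.62157841e-05] 105.12065514962055 [ 1.2040529  -0.03171216 -0.0286585 ] [-0.35  0.39 -0.01  1.78  0.01  0.97  1.47]
scene [365.95306566 256.99318795]
290 181
top [138.53154327  89.64651381]
63 14
```

View pics/scene1.png

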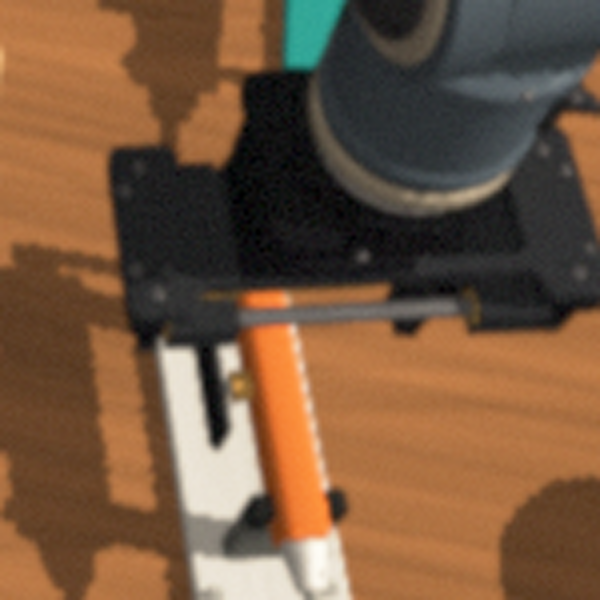

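View pics/top1.png

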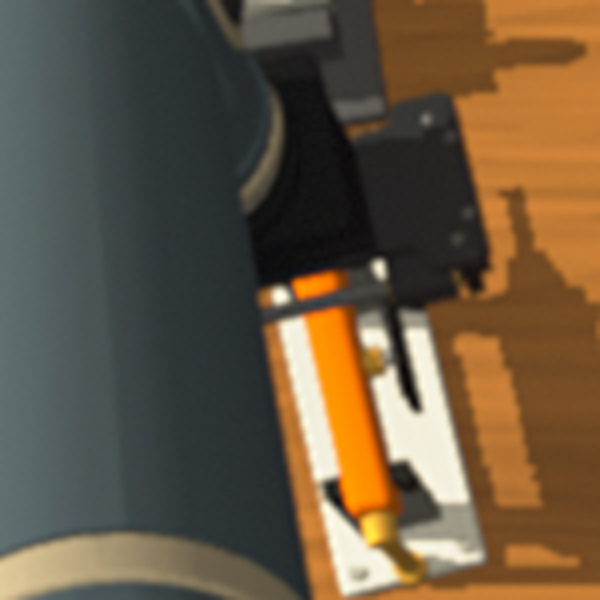

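The arm is over the gun with the fingers either side of it, body in the middle and paddle left of it in the scene crop (around 215,400). Descending.

Emit:
carry_out --pt "0 0 0 0.001 -0.002 -0.02 100" --pt "0 0 0 0 0 -0.02 100" --pt "0 0 0 0 0 -0.02 100" --pt "0 0 0 0 0 -0.02 100" --pt "0 0 0 0 0 -0.01 100" --pt "0 0 0 0 0 -0.01 100" --pt "0 0 0 0 0 0 100" --pt "0 0 0 0 0 0 100"

```text
t: 2.37
tool_pos: [0.5752, 0.167, 0.2554]
tool_rot: [-0.132, 0.991, 0.0, 0.0]
ft_force: [0.4, 0.6, -0.1]
gripper_width: 0.0868
```

```bash
python3 - <<'E'
from h import *
im=bot.get_image("scene");a=cv2.resize(im[181:331,290:440],(600,600),interpolation=cv2.INTER_CUBIC);cv2.imwrite("pics/scene2.png",a[:,:,::-1])
E
```

```text
(no output)
```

View pics/scene2.png

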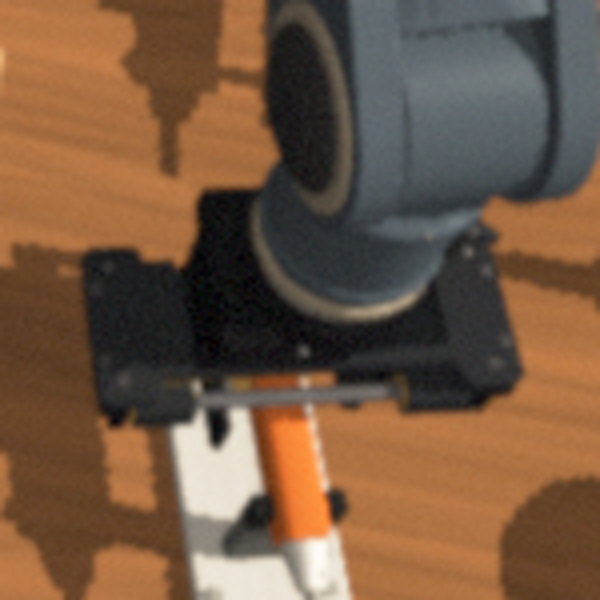

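No contact, and the gun still sits where it was. Closing, with the force check.

Emit:
carry_out --pt "0 0 0 0 0 0 60" --pt "0 0 0 0 0 0 60" --pt "0 0 0 0 0 0 60" --pt "0 0 0 0 0 0 52" --pt "0 0 0 0 0 0 52" --pt "0 0 0 0 0 0 52" --pt "0 0 0 0 0 0 52" --force 25

```text
t: 3.0
tool_pos: [0.575, 0.1664, 0.2549]
tool_rot: [-0.131, 0.991, -0.0, 0.0]
ft_force: [0.8, -1.2, 0.1]
gripper_width: 0.0495
```

Emit:
carry_out --pt "0 0 0 0 0 0 52" --pt "0 0 0 0 0 0 35" --pt "0 0 0 0 0 0 35" --pt "0 0 0 0 0 0 35" --pt "0 0 0 0 0 0 35"

```text
t: 3.42
tool_pos: [0.5747, 0.1676, 0.2549]
tool_rot: [-0.132, 0.991, 0.0, -0.0]
ft_force: [-0.8, 2.0, 1.6]
gripper_width: 0.034
```

Emit:
carry_out --pt "0 0 0 0 0 0 20" --pt "0 0 0 0 0 0 20" --pt "0 0 0 0 0 0 20" --pt "0 0 0 0 0 0 20" --pt "0 0 0 0 0 0 20" --pt "0 0 0 0 0 0 20"

```text
t: 3.92
tool_pos: [0.5749, 0.167, 0.2549]
tool_rot: [-0.132, 0.991, 0.0, 0.0]
ft_force: [-0.5, 2.0, 3.1]
gripper_width: 0.0334
```

```bash
python3 - <<'E'
from h import *
print(bot.get_obs()["gripper_width"])
for n,(x,y) in(("scene",(290,181)),("top",(63,14))):
    im=bot.get_image(n);a=cv2.resize(im[y:y+150,x:x+150],(600,600),interpolation=cv2.INTER_CUBIC);cv2.imwrite(f"pics/{n}3.png",a[:,:,::-1])
E
```

```text
0.03342170870790873
```

View pics/scene3.png

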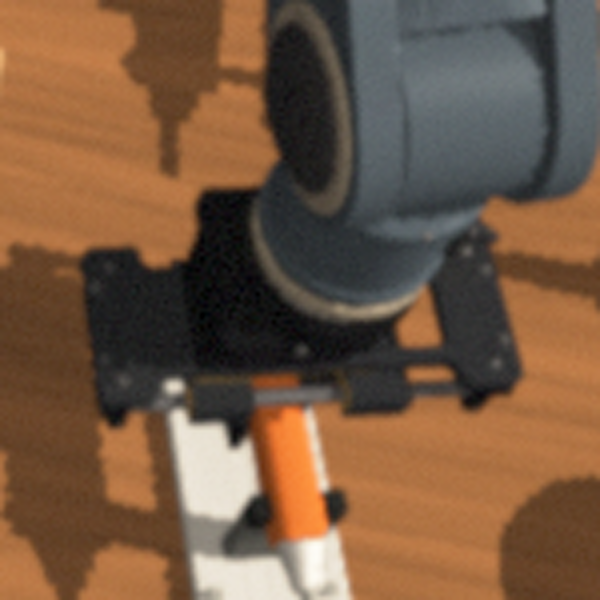

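View pics/top3.png

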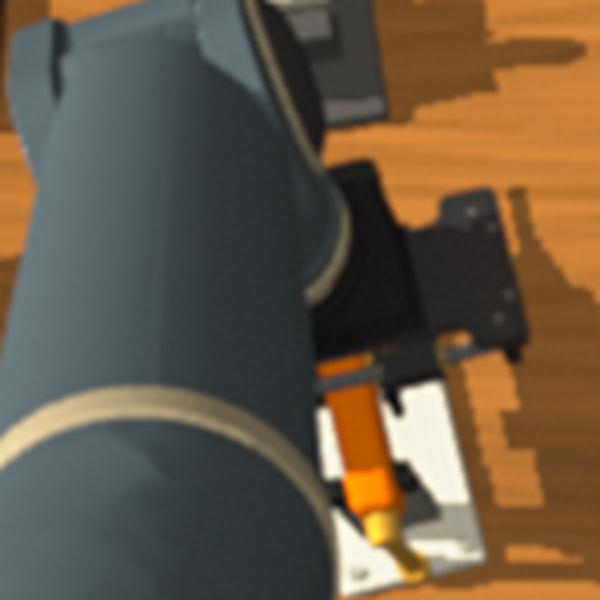

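The width has stalled at 33.4 mm, close to the 35 mm of a full squeeze. The fingers sit on the body and the paddle, which has moved in by the body. Holding.

Emit:
carry_out --pt "0 0 0 0 0 0 20" --pt "0 0 0 0 0 0 20" --pt "0 0 0 0 0 0 20" --pt "0 0 0 0 0 0 20" --pt "0 0 0 0 0 0 20" --pt "0 0 0 0 0 0 20" --pt "0 0 0 0 0 0 20" --pt "0 0 0 0 0 0 20" --pt "0 0 0 0 0 0 20" --pt "0 0 0 0 0 0 20" --pt "0 0 0 0 0 0 20" --pt "0 0 0 0 0 0 20"

```text
t: 5.02
tool_pos: [0.5749, 0.1667, 0.2549]
tool_rot: [-0.131, 0.991, 0.0, 0.0]
ft_force: [-2.7, 2.4, 5.0]
gripper_width: 0.0336
```

Emit:
carry_out --pt "0 0 0 0 0 0 20" --pt "0 0 0 0 0 0 20" --pt "0 0 0 0 0 0 20" --pt "0 0 0 0 0 0 20" --pt "0 0 0 0 0 0 20" --pt "0 0 0 0 0 0 20"

```text
t: 5.52
tool_pos: [0.5749, 0.1667, 0.2549]
tool_rot: [-0.131, 0.991, 0.0, 0.0]
ft_force: [-1.8, 3.7, 6.0]
gripper_width: 0.0337
```

Emit:
carry_out --pt "0 0 0 0 0 0 60" --pt "0 0 0 0 0 0 80" --pt "0 0 0 0 0 0 100" --pt "0 0 0 0 0 0 100" --pt "0 0 0 0 0 0 100" --pt "0 0 0 0 0 0 100" --pt "0 0 0 0 0 0 100" --pt "0 0 0 0 0 0 100" --pt "0 0 0 0 0 0 100" --pt "0 0 0 0 0 0 100"

```text
t: 6.35
tool_pos: [0.5748, 0.1668, 0.2547]
tool_rot: [-0.131, 0.991, 0.0, -0.0]
ft_force: [0.6, -0.5, -0.1]
gripper_width: 0.0855
```

Released, with the force back to zero. Lifting away.

Emit:
carry_out --pt "0 0 0 0 0 0.01 100" --pt "0 0 0 0 0 0.02 100" --pt "0 0 0 0 0 0.03 100" --pt "0 0 0 0 0 0.03 100" --pt "0 0 0 0 0 0.03 100" --pt "0 0 0 0 0 0.03 100" --pt "0 0 0 -0.02 0.035 0 100" --pt "0 0 0 -0.02 0.035 0 100" --pt "0 0 0 -0.02 0.035 0 100" --pt "0 0 0 -0.02 0.035 0 100" --pt "0 0 0 -0.02 0.035 0 100" --pt "0 0 0 -0.02 0.035 0 100"

```text
t: 7.35
tool_pos: [0.4536, 0.378, 0.4059]
tool_rot: [-0.131, 0.991, 0.0, 0.001]
ft_force: [0.2, 0.3, 0.3]
gripper_width: 0.0871
```

Emit:
carry_out --pt "0 0 0 -0.02 0.035 0 100" --pt "0 0 0 -0.02 0.035 0 100" --pt "0 0 0 0 0 0 100" --pt "0 0 0 0 0 0 100" --pt "0 0 0 0 0 0 100"

```text
t: 7.77
tool_pos: [0.4152, 0.4462, 0.4052]
tool_rot: [-0.131, 0.991, -0.0, 0.0]
ft_force: [0.2, -0.8, -0.8]
gripper_width: 0.0869
```

```bash
python3 - <<'E'
from h import *
ims={}
for n,(x,y) in(("scene",(285,197)),("top",(73,30))):
    im=bot.get_image(n);np.save(n+"4.npy",im);a=cv2.resize(im[y:y+150,x:x+150],(400,400),interpolation=cv2.INTER_CUBIC);b=cv2.resize(np.load(n+"0.npy")[y:y+150,x:x+150],(400,400),interpolation=cv2.INTER_CUBIC)
    cv2.imwrite(f"pics/{n}4.png",np.hstack([b,a])[:,:,::-1])
o=bot.get_obs();print(o["t"],o["tool_pos"],o["ft_force"])
E
```

```text
7.8667 [0.41618135 0.44510184 0.40508038] [ 0.29523139 -0.18191096  0.39908494]
```

View pics/scene4.png

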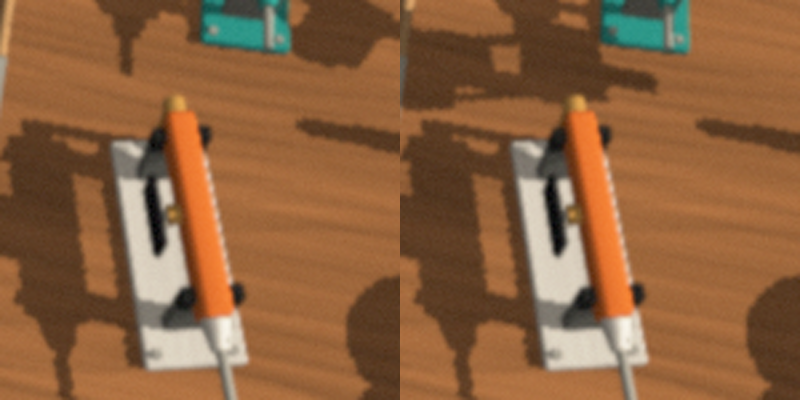

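View pics/top4.png

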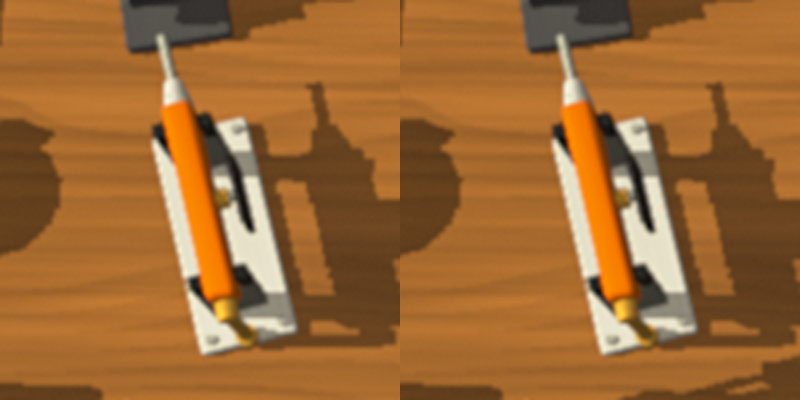

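The before (left) and after (right) crops match. The paddle is back at about (555,215) in the scene crop, 400 px from its "before" position at (155,215), and the arm is clear. Handing in.

```bash
python3 -c "
from station import bot
print(bot.sign_off())"
```

```text
the job is handed in; nothing more can be done
None
```

I squeezed the orange gun's trigger fully, held it for about 2 s (t ≈ 3.4 to 5.5 s), then released it, backed the arm off and handed the job in at about 7.9 s.

- **Squeeze:** one finger was on the paddle and one on the body's back face, with a 25 N grip. The opening stalled at 33.4–33.7 mm. That is slightly under the stated 35 mm for a full squeeze; I put the difference down to pad give or sensor offset. The second-stage travel cannot be read directly, so I inferred it from this width and from a picture showing the paddle moved in by the body.
- **Release:** the before and after pictures show the paddle and gun back where they were, with the wrist force near zero and the arm clear.
- **Green gun:** the arm stayed away from it, but I did not check its trigger in a separate close-up.
- **Measurements:** the camera estimates of the gun's centre differed by up to about 6 mm between the two views. I used a middle value. While gripped, the sideways force stayed below about 4 N, so the gun shifted no more than about 3 mm in the rubber.

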